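# Find the weighted cup by feel and nest it in the tool pot

### The arm

A 7-joint arm with a two-finger parallel gripper is mounted at the origin on the work surface. World frame = base frame: x ahead of the robot, y to its left, z up, the work surface at z = 0. Lengths are in m, angles in rad, forces in N, time in s.
With the tool pointing down it reaches from about 0.425 to 0.925 m from the base axis. Payload 6.8 kg.
Tool frame: the origin (TCP) lies at the very end of the fingers, on their centre line; the grasp point (between the pads) lies 19 mm behind it; z points along the fingers, y is the line along which they close (so a half turn about z gives the same grasp; the last joint's range is limited). The gripper opens to 85 mm and grips with 20 to 120 N. Pads are 22 mm wide; open, the fingers measure 114 mm over their backs; the gripper's body (76 mm by 85 mm) begins 54 mm behind the grasp point. The pads swing forward as they close: fully open they stand 13 mm farther back than shut.
Start: joints at [1.216, 0.477, 0.022, 1.555, -0.011, 1.109, -0.083], TCP at [0.165, -0.655, 0.231] pointing down, gripper open.
Joint ranges: [-2.96, 2.96], [-0.34, 2.1], [-1.41, 1.46], [0.24, 2.44], [-1.37, 4.51], [0.17, 1.92], [-2.96, 2.96]. Speed limits (rad/s): [2.39, 2.39, 3.14, 3.14, 3.14, 3.14, 3.14].

### API

Orientations are given as a rotation vector (axis times angle).
In Python, from bench import r gives the robot as it stands. The module is installed in compiled form; this text tells all that it offers.
- The arm moves only by the tool servo_tool, never from a script. Its argument "commands" is a list of rows, each a list of 7 numbers: the turn, a rotation vector about the world's x, y, z in degrees, then the shift along the world's x, y, z in mm, then the closure, from 0 (fully open) to 1 (shut). A call has 1 to 5 rows; each row is the pose to reach, as a shift and turn from the pose commanded when the call began; what a row does not reach only later rows make up. A row lasts 1/12 s, in which the tool goes at most 41.7 mm and 7.16 degrees, less where a joint would pass 70% of its speed; a pose out of reach is approached as far as the arm can. A call with a gripper value outside its range is refused whole. The fingers move at their own pace and stop on an object; "force" is the grip in N (left out, the last holds). Time passes only in rows, so rows that repeat a pose let the fingers close. It gives the time, the measured TCP pose, the force, the opening and the grip force at its end, in the units of the state.
- r.get_obs(): the state, without advancing time (a new reading comes with each control period).
- r.grab_frame(name): name is "side" or "top"; returns (picture, depth): 480x640x3 uint8, blue, green, red; 480x640 float32, m along the optical axis (not along the pixel's ray), 0 where there is no reading.
- r.camera_info(name): a dict with "vertical_fov" (degrees; the focal length in pixels is half the picture's height over the tangent of half this angle, whatever the lens; pixels are square), "cx", "cy" (the principal point, pixels), "cam_to_world" (4x4, takes a point from camera to world coordinates). Camera axes: x right, y up, looking along -z (the intrinsics and any distortion apply to the point x, -y, -z); pixel columns grow to the right and rows downward; lengths in m; the calibration is good to about 2 mm. A picture is of the moment at which its call begins. camera_info takes no time and is no camera call.
- r.hand_in(): hands the job in; it is judged then, once.
The state is a dict: "clock": time; "joints": joint angles; "qvel": joint speeds; "tau": joint torques, N m; "tcp_pos": TCP position; "orientation": TCP orientation; "contact_force": force on the tool from outside, world axes, zero at the start; "moment": the same for the moment, N m; "grip_width": finger opening in m; "gripper_force": force on a finger pad.
Only numpy, scipy, OpenCV 4.12 (cv2) and the standard library are available. Lean on these libraries where they do the work, as an engineer would, in place of code of your own. Each camera call takes 0.05 s, during which the arm holds its last target. There are 200 camera calls.

### The job

The blue tool pot on the round green mat tips over too easily, and one of the three identical silver cups in the sloping rack has a weight hidden in its bottom. Find the heavier cup by lifting, lower it into the blue pot, mouth up and held until it is fully seated, and only then let go; the pot must end upright and wholly on its mat. The two light cups must end back in the seats where they started, and the glass dome, the loupe and the oil stand must be left alone.

Things in the scene. Friction and masses are not known exactly. Their poses are not given: they have to be found in the camera images.
- cup_a: pale silver aluminium cup, 100 mm tall, outside radius 19 mm at its underside growing evenly to 33 mm at the rim, walls 3 mm, inside floor 42 mm above the underside, closed hollow below. Leans 30 degrees in a rack seat. Origin: centre of its underside; z along its axis to the mouth. About 0.15 kg, or 0.45 kg if it is the weighted one (each within a fifth); any of the three may be
- cup_b: pale silver aluminium cup, 100 mm tall, outside radius 19 mm at its underside growing evenly to 33 mm at the rim, walls 3 mm, inside floor 42 mm above the underside, closed hollow below. Leans 30 degrees in a rack seat. Origin: centre of its underside; z along its axis to the mouth. About 0.15 kg, or 0.45 kg if it is the weighted one (each within a fifth); any of the three may be
- cup_c: pale silver aluminium cup, 100 mm tall, outside radius 19 mm at its underside growing evenly to 33 mm at the rim, walls 3 mm, inside floor 42 mm above the underside, closed hollow below. Leans 30 degrees in a rack seat. Origin: centre of its underside; z along its axis to the mouth. About 0.15 kg, or 0.45 kg if it is the weighted one (each within a fifth); any of the three may be
- pot: blue tool pot, same shape and size as the silver cups (100 mm tall, rim 66 mm across), 0.25 kg, loose, upright on the mat. Origin: centre of its underside, z up. A nested cup rests on the pot's inside floor, its underside 42 mm above the pot's, with 2.9 mm of play all round; its upper 42 mm stand out of the pot
- mat: fixed round green mat, 90 mm across, 5 mm thick, under the pot. Origin: centre of its underside
- rack: fixed rack, three seats at y = -120, 0, 120 mm, each seat's centre 36 mm above the table at x = 0; cups lean 30 degrees, mouths towards its -x. Lips 10 mm high hold a cup's foot at the front and sides; a brass rail 8 mm thick runs along the cups' front, 58 mm up their axes. Cups come out along their axes. Origin: on the table below the middle seat
- dome: bystander: clear dust dome on a blue base, 84 mm across, 82 mm tall with its knob. Origin: centre of its underside
- loupe: bystander: grey eye loupe standing on end, 36 mm across, 42 mm tall. Origin: centre of its underside
- oilers: bystander: steel oil stand 50 x 120 mm with three round oil cups, 27 mm tall, long side along its y. Origin: centre of its underside
Not all that is in view belongs to the job. Several things have the shape of the mat; the one meant has the colours described above. Leave any purple look-alike of the cup_c alone.

How it is judged:
On the way:
1. a cup is lowered in the gripper to within 10 mm of its seat in the pot (not dropped in) (((z of cup_a in the frame of pot between 0.036 and 0.052 m and horizontal distance between cup_a and pot below 0.008 m and contact force between cup_a and the fingers above 1 N) or (z of cup_b in the frame of pot between 0.036 and 0.052 m and horizontal distance between cup_b and pot below 0.008 m and contact force between cup_b and the fingers above 1 N) or (z of cup_c in the frame of pot between 0.036 and 0.052 m and horizontal distance between cup_c and pot below 0.008 m and contact force between cup_c and the fingers above 1 N))), for 0.1 s.
At the end, for the whole second after the job is handed in: The weighted cup stands mouth up in the pot, seated (underside 38-46 mm above the pot's, within 6 mm of centre, 0.08 rad), pressing on it with over 2.6 N; the others lean in their seats within 20 mm of their starts; the pot is upright (0.06 rad), within 27 mm of the mat's centre; all at rest (((z of cup_a in the frame of pot between 0.038 and 0.046 m and horizontal distance between cup_a and pot below 0.006 m and angle between the z axis of cup_a and the z axis of pot, either way round below 0.08 rad and contact force between cup_a and pot above 2.6 N and linear speed of each of cup_a, cup_b, cup_c below 0.02 m/s and distance of each of cup_b, cup_c from where it was at the start of the episode below 0.02 m and angle between cup_b's own z axis and vertical between 0.4 and 0.65 rad and angle between cup_c's own z axis and vertical between 0.4 and 0.65 rad) or (z of cup_b in the frame of pot between 0.038 and 0.046 m and horizontal distance between cup_b and pot below 0.006 m and angle between the z axis of cup_b and the z axis of pot, either way round below 0.08 rad and contact force between cup_b and pot above 2.6 N and linear speed of each of cup_b, cup_a, cup_c below 0.02 m/s and distance of each of cup_a, cup_c from where it was at the start of the episode below 0.02 m and angle between cup_a's own z axis and vertical between 0.4 and 0.65 rad and angle between cup_c's own z axis and vertical between 0.4 and 0.65 rad) or (z of cup_c in the frame of pot between 0.038 and 0.046 m and horizontal distance between cup_c and pot below 0.006 m and angle between the z axis of cup_c and the z axis of pot, either way round below 0.08 rad and contact force between cup_c and pot above 2.6 N and linear speed of each of cup_c, cup_a, cup_b below 0.02 m/s and distance of each of cup_a, cup_b from where it was at the start of the episode below 0.02 m and angle between cup_a's own z axis and vertical between 0.4 and 0.65 rad and angle between cup_b's own z axis and vertical between 0.4 and 0.65 rad)) and angle between pot's own z axis and vertical below 0.06 rad and horizontal distance between pot and mat below 0.027 m and height (world z) of pot below 0.009 m and linear speed of pot below 0.02 m/s); the robot touches nothing.
It fails at once if the dome is moved more than 25 mm (distance of dome from where it was at the start of the episode above 0.025 m).
It fails at once if the loupe is moved more than 25 mm (distance of loupe from where it was at the start of the episode above 0.025 m).
It fails at once if the oil stand is moved more than 25 mm (distance of oilers from where it was at the start of the episode above 0.025 m).
It also fails if it takes over 61 s, if anything falls off the work surface, if the arm or the gripper's body presses on something with over 40 N, if the wrist force passes 120 N, or if a joint passes its speed limit or range.

## Working session

There is one attempt and no reset: what is moved stays moved. The work goes in short steps, Python scripts to look and compute and a tool call to move; the robot and the scene stay as the last step left them, time stands still between calls to the robot, and variables do not carry over. Pictures are saved under pics/ and viewed, at most 10 in all, crops included, and the job is handed in when it is done.

Besides the shell and the picture viewer there is one more tool, called after "Call:" as name(argument=value, ...) on one line, values as JSON. servo_tool: Moves the arm, as the interface text tells. Its arguments: {"type":"object","properties":{"commands":{"type":"array"},"force":{"type":"number"}},"required":["commands"]}

```bash
mkdir -p pics; python3 - <<'E'
from bench import r
import cv2,numpy as np
o=r.get_obs()
print(o)
for n in("side","top"):
    p,d=r.grab_frame(n); np.savez(f"{n}0.npz",p=p,d=d); cv2.imwrite(f"pics/{n}0.png",p)
    i=r.camera_info(n);print(n,{k:(np.round(v,4).tolist() if k=="cam_to_world" else v) for k,v in i.items()})
E
```

```text
{'clock': 0.0, 'joints': array([ 1.21589994,  0.47780801,  0.02234501,  1.55646398, -0.01151988,
        1.10930767, -0.08310323]), 'qvel': array([ 3.41376944e-04,  1.29336909e-03, -1.59807447e-03,  5.43757107e-04,
       -5.56784394e-05, -5.06011858e-04, -6.80342394e-04]), 'tau': array([ 2.56912072e-04, -5.96448791e+01,  1.60808645e+00, -2.81193602e+01,
        1.25378586e-02,  9.32372612e-03, -1.00565427e-05]), 'tcp_pos': array([ 0.16474131, -0.65396613,  0.23031522]), 'orientation': array([-3.11589168e+00, -3.86466372e-01,  5.50845392e-04]), 'contact_force': array([ 0.70282149, -0.24288419, -0.50149505]), 'moment': array([0.01229222, 0.0083429 , 0.00062478]), 'gripper_force': 0.0, 'grip_width': 0.08554236431371764}
side {'vertical_fov': 50.49704838487474, 'cx': 318.01230433460086, 'cy': 229.59564776378738, 'cam_to_world': [[-0.8564, 0.3376, -0.3907, 0.1601], [-0.5159, -0.5909, 0.6202, 0.6821], [-0.0215, 0.7327, 0.6802, 0.7284], [0.0, 0.0, 0.0, 1.0]]}
top {'vertical_fov': 57.68639414589229, 'cx': 326.8433753222971, 'cy': 245.7114881214362, 'cam_to_world': [[-0.0111, 0.9808, -0.1948, 0.3406], [-0.9997, -0.0147, -0.0172, 0.0489], [-0.0197, 0.1946, 0.9807, 0.9717], [0.0, 0.0, 0.0, 1.0]]}
```

View pics/side0.png

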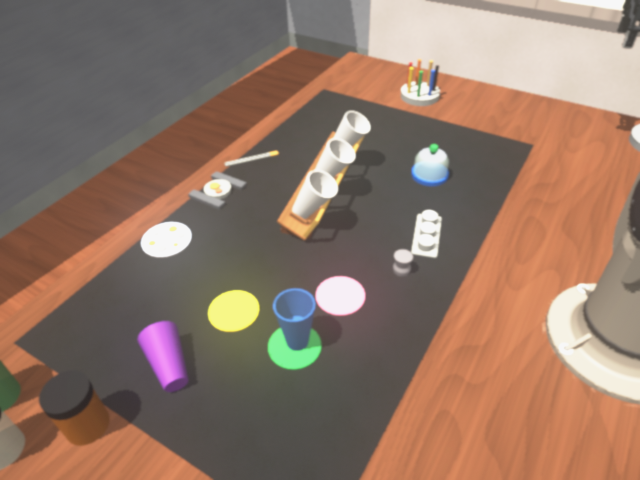

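View pics/top0.png

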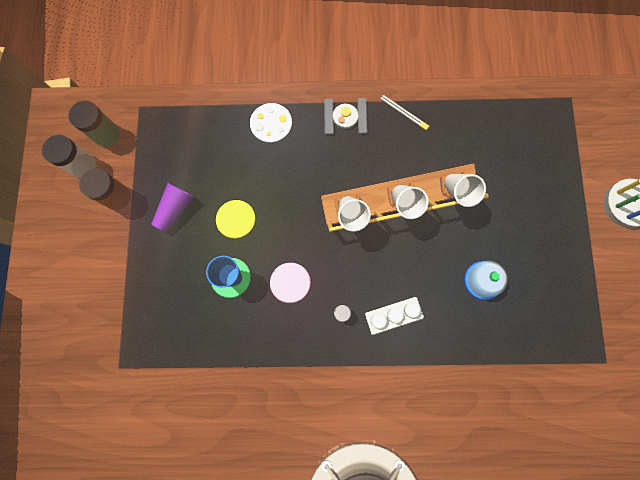

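The side view shows three silver cups in the rack, rims near (322,185), (341,152) and (354,124). The blue pot is at (295,305) on the green mat at (295,347), with the purple cup at (163,355). In the top view the rims are at (354,214), (412,202) and (469,190), the pot at (223,271), the dome at (487,280), the oil stand at (395,315) and the loupe at (342,313).

```bash
cat > h.py <<'E'
import numpy as np,cv2
from bench import r
def cam(n):
    i=r.camera_info(n);return 240/np.tan(np.radians(i["vertical_fov"])/2),i["cx"],i["cy"],np.array(i["cam_to_world"])
def cloud(n,d):
    f,cx,cy,T=cam(n);v,u=np.mgrid[0:480,0:640]
    P=np.stack([(u-cx)/f*d,-(v-cy)/f*d,-d],-1)
    return P@T[:3,:3].T+T[:3,3]
def ray(n,u,v):
    f,cx,cy,T=cam(n);return T[:3,3],T[:3,:3]@np.array([(u-cx)/f,-(v-cy)/f,-1.])
def plane(n,u,v,z):
    o,d=ray(n,u,v);return o+d*(z-o[2])/d[2]
def tri(p,q):
    (o,d),(s,e)=ray("top",*p),ray("side",*q)
    t=np.linalg.lstsq(np.c_[d,-e],s-o,rcond=None)[0];a,b=o+d*t[0],s+e*t[1]
    return (a+b)/2,np.linalg.norm(a-b)
def circ(xy):
    A=np.c_[2*xy,np.ones(len(xy))];s=np.linalg.lstsq(A,(xy**2).sum(1),rcond=None)[0]
    return s[:2],np.sqrt(s[2]+s[:2]@s[:2])
E
python3 - <<'E'
from h import *
np.set_printoptions(precision=4,suppress=True)
seeds={"top":[(354,214),(412,202),(469,190)],"side":[(320,190),(339,156),(353,128)]}
for n in("top","side"):
    z=np.load(n+"0.npz");p,d=z["p"],z["d"];C=cloud(n,d);hsv=cv2.cvtColor(p,cv2.COLOR_BGR2HSV)
    H,S,V=cv2.split(hsv)
    print(n,"depth0",(d==0).mean(),"table z",np.median(C[300:330,150:200,2]))
    g=(H>45)&(H<75)&(S>120)&(V>80); nn,l,st,ce=cv2.connectedComponentsWithStats(g.astype(np.uint8))
    k=1+st[1:,4].argmax();m=l==k;hull=cv2.convexHull(np.argwhere(m)[:,::-1].astype(np.int32));e=cv2.fitEllipse(hull)
    print("mat",e,plane(n,*e[0],.005),"cloud z",np.median(C[m][:,2]))
    b=(H>95)&(H<125)&(S>100)&(V>50); nn,l,st,ce=cv2.connectedComponentsWithStats(b.astype(np.uint8))
    for k in range(1,nn):
        if st[k,4]>150:
            m=l==k;Q=C[m];print("blue",st[k],ce[k],Q.min(0),Q.max(0))
            R=Q[Q[:,2]>.098]
            if len(R)>20:print(" rim",len(R),circ(R[:,:2]),np.median(R[:,2]))
    sil=(S<60)&(V>110)
    nn,l,st,ce=cv2.connectedComponentsWithStats(sil.astype(np.uint8))
    print([ (st[k].tolist()) for k in range(1,nn) if st[k,4]>200])
E
```

```text
top depth0 0.004192708333333333 table z 0.00021343594486211703
mat ((231.89697265625, 278.18511962890625), (33.58661651611328, 39.90149688720703), 30.836318969726562) [0.4617 0.2792 0.005 ] cloud z 0.004549190807468184
blue [  0 244  10  80 379] [  3.1135 272.7309] [ 0.3406  0.0489 -0.4944] [0.6455 1.1815 0.9717]
blue [206 256  33  32 490] [224.6041 273.0061] [ 0.3406  0.0489 -0.0024] [0.4954 0.3391 0.9717]
 rim 182 (array([0.4376, 0.2291]), np.float64(0.06639198431840469)) 0.10363714422274606
blue [464 261  33  39 225] [473.9067 283.6311] [ 0.3406 -0.3062 -0.0012] [0.4932 0.0489 0.9717]
[[381, 95, 41, 30, 242], [324, 98, 43, 36, 972], [250, 103, 42, 40, 1235], [444, 174, 42, 33, 986], [603, 179, 37, 48, 1091], [392, 185, 37, 34, 933], [338, 196, 33, 36, 893], [474, 261, 33, 33, 678], [270, 263, 40, 39, 1223], [365, 297, 59, 38, 1309], [334, 305, 17, 17, 229], [311, 443, 105, 37, 2542]]
side depth0 0.003929036458333333 table z -0.0011279554547755644
mat ((293.80548095703125, 347.0958557128906), (43.17354202270508, 52.05632019042969), 86.16023254394531) [0.4615 0.2905 0.005 ] cloud z 0.0030028588519565025
blue [411 166  38  20 239] [428.4728 179.1339] [ 0.4057 -0.2977 -0.0036] [ 0.4976 -0.2337  0.0191]
blue [273 289  42  34 815] [297.3288 305.1166] [ 0.1601  0.1944 -0.0036] [0.5528 0.6821 0.7284]
 rim 280 (array([0.3349, 0.4222]), np.float64(0.19814780276055458)) 0.10214522372159829
[[210, 0, 430, 118, 27096], [292, 109, 80, 109, 3198], [630, 124, 10, 27, 204], [412, 146, 37, 32, 772], [225, 151, 45, 15, 257], [188, 172, 59, 36, 921], [547, 175, 93, 228, 10182], [128, 204, 65, 55, 1592], [392, 209, 51, 67, 1726], [315, 277, 50, 38, 1462], [0, 426, 24, 42, 725]]
```

```bash
cat >> h.py <<'E'
def rob(xy,R,th=.003):
    """circle of known radius, robust"""
    from scipy.optimize import least_squares
    f=lambda c:np.hypot(*(xy-c).T)-R
    return least_squares(f,xy.mean(0),loss="soft_l1",f_scale=th/3).x
E
python3 - <<'E'
from h import *
np.set_printoptions(precision=4,suppress=True)
rects={"top":[(444,174,42,33),(392,185,37,34),(338,196,33,36)],"side":[(292,166,48,60),(318,136,40,50),(335,108,38,50)]}
for n in("top","side"):
    z=np.load(n+"0.npz");p,d=z["p"],z["d"];C=cloud(n,d);C[d==0]=np.nan
    H,S,V=cv2.split(cv2.cvtColor(p,cv2.COLOR_BGR2HSV))
    near=np.hypot(C[...,0]-.46,C[...,1]-.285)<.08
    g=(H>45)&(H<75)&(S>120)&(V>80)&near
    c=cv2.findContours(g.astype(np.uint8),0,1)[0];c=max(c,key=len)[:,0]
    P=np.array([plane(n,*q,.005) for q in c])
    # keep edge pixels whose outside neighbour isn't blue
    bl=cv2.dilate(((H>95)&(H<130)&(S>80)).astype(np.uint8),np.ones((7,7)))
    P=P[[bl[y,x]==0 for x,y in c]]
    print(n,"mat free",circ(P[:,:2]),"fixedR",rob(P[:,:2],.0445))
    rp=near&(C[...,2]>.097)&(C[...,2]<.115);Q=C[rp];Q=Q[Q[:,2]>np.quantile(Q[:,2],.3)]
    print("pot",len(Q),np.quantile(Q[:,2],[.05,.5,.95]),circ(Q[:,:2]),rob(Q[:,:2],.0315))
    for x,y,w,h in rects[n]:
        Q=C[y-2:y+h+2,x-2:x+w+2].reshape(-1,3);s=S[y-2:y+h+2,x-2:x+w+2].ravel();Q=Q[(s<70)&(Q[:,2]>.03)]
        for psi in (np.radians(11),):
            xr=np.array([np.cos(psi),np.sin(psi),0]);yr=np.array([-xr[1],xr[0],0])
            a=-xr*.5+np.array([0,0,np.cos(np.pi/6)]);b=np.cross(yr,a)
            t=Q@a;top=np.quantile(t,.985);R=Q[t>top-.005]
            L=np.c_[R@b,R@yr];c2=rob(L,.0315);cf=circ(L)
            print("cup",len(R),"fixed",c2[0]*b+c2[1]*yr+top*a,"free r",cf[1],cf[0][0]*b+cf[0][1]*yr+top*a)
E
```

```text
top mat free (array([0.463 , 0.2833]), np.float64(0.04047817904558579)) fixedR [0.4652 0.2858]
pot 143 [0.1026 0.1044 0.1065] (array([0.464 , 0.2766]), np.float64(0.031023384999216162)) [0.464  0.2765]
cup 171 fixed [ 0.6193 -0.2252  0.1241] free r 0.030949566911296928 [ 0.6193 -0.2253  0.1241]
cup 160 fixed [ 0.5951 -0.108   0.1247] free r 0.031071196754183586 [ 0.595  -0.1081  0.1246]
cup 165 fixed [0.5714 0.0093 0.1242] free r 0.031006844978474748 [0.5714 0.0092 0.1242]
side mat free (array([0.4595, 0.2932]), np.float64(0.03697443271069026)) fixedR [0.4632 0.2858]
pot 253 [0.1007 0.1024 0.1044] (array([0.4628, 0.2774]), np.float64(0.03111084137586318)) [0.4627 0.2774]
cup 188 fixed [0.5697 0.0099 0.1211] free r 0.031144310114695255 [0.5697 0.0098 0.1211]
cup 221 fixed [ 0.5828 -0.0588  0.1209] free r 0.052684549488072184 [ 0.5843 -0.0728  0.1203]
cup 229 fixed [ 0.6051 -0.1698  0.1209] free r 0.06007024372439005 [ 0.6067 -0.1766  0.121 ]
```

```bash
cat >> h.py <<'E'
from scipy.spatial.transform import Rotation as Ro
np.set_printoptions(precision=4,suppress=True)
psi=np.radians(11.54)
xr=np.array([np.cos(psi),np.sin(psi),0]);yr=np.array([-xr[1],xr[0],0])
a=-.5*xr+np.array([0,0,np.cos(np.pi/6)])
RIM={"A":np.array([.5705,.0096,.1226]),"B":np.array([.5942,-.1077,.1226]),"C":np.array([.6185,-.2249,.1226])}
def frame(z,y): return np.c_[np.cross(y,z),y,z]
RT=frame(-a,-yr)                     # tool along the leaning cups
RD=frame(np.array([0,0,-1.]),-yr)     # tool down
def todo(p,R):
    o=r.get_obs();R0=Ro.from_rotvec(o["orientation"])
    print("t",o["clock"],"tcp",o["tcp_pos"],"shift mm",(p-o["tcp_pos"])*1e3,"turn deg",np.degrees((Ro.from_matrix(R)*R0.inv()).as_rotvec()),"F",o["contact_force"],"w",o["grip_width"],"q",o["joints"])
E
python3 -c "
from h import *
for k in 'CBA':todo(RIM[k]+.05*a,RT);print(RIM[k]-.038*a)
todo(RIM['C']+.11*a,RT)"
```

```text
t 0.1 tcp [ 0.1647 -0.6541  0.2304] shift mm [429.2669 424.1557 -64.5147] turn deg [  6.5803 -29.2791  -2.5643] F [-0.0256 -0.599  -0.3241] w 0.08569755790398852 q [ 1.2159  0.4777  0.0224  1.5563 -0.0115  1.1093 -0.0831]
[ 0.6371 -0.2211  0.0897]
t 0.1 tcp [ 0.1647 -0.6541  0.2304] shift mm [404.9669 541.3557 -64.5147] turn deg [  6.5803 -29.2791  -2.5643] F [-0.0256 -0.599  -0.3241] w 0.08569755790398852 q [ 1.2159  0.4777  0.0224  1.5563 -0.0115  1.1093 -0.0831]
[ 0.6128 -0.1039  0.0897]
t 0.1 tcp [ 0.1647 -0.6541  0.2304] shift mm [381.2669 658.6557 -64.5147] turn deg [  6.5803 -29.2791  -2.5643] F [-0.0256 -0.599  -0.3241] w 0.08569755790398852 q [ 1.2159  0.4777  0.0224  1.5563 -0.0115  1.1093 -0.0831]
[0.5891 0.0134 0.0897]
t 0.1 tcp [ 0.1647 -0.6541  0.2304] shift mm [399.8733 418.1542 -12.5532] turn deg [  6.5803 -29.2791  -2.5643] F [-0.0256 -0.599  -0.3241] w 0.08569755790398852 q [ 1.2159  0.4777  0.0224  1.5563 -0.0115  1.1093 -0.0831]
```

Call:
servo_tool(commands=[[0.44,-1.96,-0.17,27,28,4,0],[0.88,-3.9,-0.34,54,56,8,0],[1.3,-5.9,-0.5,80,84,12,0],[1.75,-7.8,-0.7,107,112,16,0],[2.2,-9.8,-0.85,133,140,20,0]], force=30)

```text
clock: 0.52
tcp_pos: [0.299, -0.5128, 0.2512]
orientation: [-3.091, -0.36, -0.274]
contact_force: [1.3, -0.2, -0.5]
grip_width: 0.0857
gripper_force: 0.0
```

Call:
servo_tool(commands=[[0.44,-1.96,-0.17,27,28,0,0],[0.88,-3.9,-0.34,54,56,0,0],[1.3,-5.9,-0.5,80,84,0,0],[1.75,-7.8,-0.7,107,112,0,0],[2.2,-9.8,-0.85,133,140,0,0]])

```text
clock: 0.93
tcp_pos: [0.4319, -0.3729, 0.2512]
orientation: [-3.042, -0.331, -0.541]
contact_force: [0.9, -0.0, -0.4]
grip_width: 0.0852
gripper_force: 0.0
```

Call:
servo_tool(commands=[[0.44,-1.96,-0.17,27,28,0,0],[0.88,-3.9,-0.34,54,56,-5,0],[1.3,-5.9,-0.5,80,84,-10,0],[1.75,-7.8,-0.7,107,112,-20,0],[2.2,-9.8,-0.85,133,140,-30,0]])

```text
clock: 1.35
tcp_pos: [0.565, -0.2332, 0.2214]
orientation: [-2.97, -0.299, -0.803]
contact_force: [1.2, 0.3, 0.5]
grip_width: 0.0854
gripper_force: 0.0
```

```bash
python3 -c "
from h import *
todo(RIM['C']+.05*a,RT)"
```

```text
t 1.35 tcp [ 0.565  -0.2332  0.2214] shift mm [ 29.0289   3.3166 -55.4865] turn deg [0.0718 0.2671 0.0632] F [1.1779 0.2921 0.4852] w 0.08535896150952943 q [ 0.7755  0.2532 -0.3712  2.0386 -0.474   0.4771 -0.5541]
```

Call:
servo_tool(commands=[[0,0.2,0,15,2,-28,0],[0,0.2,0,29,3.5,-55,0],[0,0.2,0,40,6,-74,0],[0,0.2,0,51,8,-94,0],[0,0.2,0,62,10,-113,0]])

```text
clock: 1.77
tcp_pos: [0.626, -0.2241, 0.1066]
orientation: [-2.972, -0.3, -0.793]
contact_force: [-0.2, 0.6, -0.1]
grip_width: 0.0853
gripper_force: 0.0
```

Call:
servo_tool(commands=[[0,0,0,5,1,-9,0],[0,0,0,10,2,-18.5,0],[0,0,0,10,2,-18.5,0],[0,0,0,10,2,-18.5,0]])

```text
clock: 2.1
tcp_pos: [0.6358, -0.2226, 0.0899]
orientation: [-2.972, -0.299, -0.794]
contact_force: [-0.4, -0.3, -0.0]
grip_width: 0.0857
gripper_force: 0.0
```

```bash
python3 -c "
from h import *
todo(RIM['C']-.038*a,RT)
p,d=r.grab_frame('side');cv2.imwrite('pics/s1.png',cv2.resize(p[80:240,260:460],None,fx=3,fy=3))"
```

```text
t 2.1 tcp [ 0.6358 -0.2226  0.0899] shift mm [ 1.3653  1.5367 -0.1769] turn deg [ 0.052  -0.0712  0.0403] F [-0.358  -0.3009 -0.0233] w 0.08570615578826166 q [ 0.6691  0.5371 -0.3694  1.9977 -0.4583  0.2167 -0.5524]
```

View pics/s1.png

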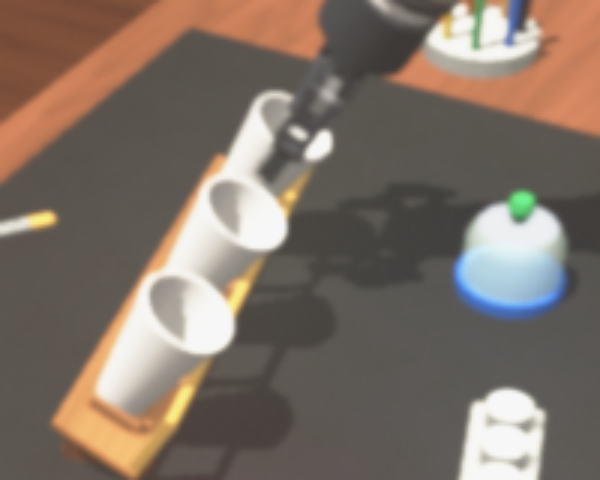

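The near finger stands beside the far cup at about (285,140) in the crop, centred on its side, and nothing else is touched. Closing.

Call:
servo_tool(commands=[[0,0,0,1,1.5,0,0.5],[0,0,0,1,1.5,0,0.5],[0,0,0,1,1.5,0,0.5],[0,0,0,1,1.5,0,0.5],[0,0,0,1,1.5,0,0.5]], force=30)

```text
clock: 2.57
tcp_pos: [0.637, -0.2216, 0.0916]
orientation: [-2.972, -0.3, -0.797]
contact_force: [-5.1, -0.2, 7.3]
grip_width: 0.0652
gripper_force: 30.7
```

Call:
servo_tool(commands=[[0,0,0,0,0,0,0.5],[0,0,0,0,0,0,0.5]])

```text
clock: 2.73
tcp_pos: [0.637, -0.2216, 0.0916]
orientation: [-2.972, -0.3, -0.797]
contact_force: [-4.6, 0.3, 7.9]
grip_width: 0.0651
gripper_force: 30.7
```

Call:
servo_tool(commands=[[0,0,0,0,0,0,0.6],[0,0,0,-4,-0.8,7,0.6],[0,0,0,-8,-1.6,14,0.6],[0,0,0,-12,-2.4,21,0.6],[0,0,0,-16,-3.2,28,0.6]], force=60)

```text
clock: 3.15
tcp_pos: [0.6203, -0.2245, 0.1187]
orientation: [-2.972, -0.3, -0.795]
contact_force: [-0.1, 0.1, -0.9]
grip_width: 0.0642
gripper_force: 66.1
```

Call:
servo_tool(commands=[[0,0,0,-4,-0.8,7,0.6],[0,0,0,-4,-0.8,7,0.6],[0,0,0,-4,-0.8,7,0.6]])

```text
clock: 3.4
tcp_pos: [0.6169, -0.2255, 0.1255]
orientation: [-2.972, -0.299, -0.796]
contact_force: [-0.5, 0.7, -1.3]
grip_width: 0.0641
gripper_force: 66.1
```

Call:
servo_tool(commands=[[0,0,0,0,0,0,0.6]])

```text
clock: 3.48
tcp_pos: [0.6169, -0.225, 0.1248]
orientation: [-2.972, -0.3, -0.794]
contact_force: [0.1, -0.1, -1.6]
grip_width: 0.064
gripper_force: 66.1
```

Call:
servo_tool(commands=[[0,0,0,0,0,0,0.6]])

```text
clock: 3.57
tcp_pos: [0.6168, -0.2248, 0.1244]
orientation: [-2.971, -0.3, -0.794]
contact_force: [-0.8, -0.2, -1.7]
grip_width: 0.0639
gripper_force: 66.1
```

```bash
python3 -c "
from h import *
o=r.get_obs();print(o['contact_force'],o['moment'],o['grip_width'])
p,d=r.grab_frame('side');print(r.get_obs()['contact_force']);cv2.imwrite('pics/s2.png',cv2.resize(p[60:220,260:460],None,fx=3,fy=3))"
```

```text
[-0.7566 -0.2042 -1.654 ] [-0.1177  0.6876 -0.0217] 0.0638968768528249
[-0.0157 -0.4388 -0.575 ]
```

View pics/s2.png

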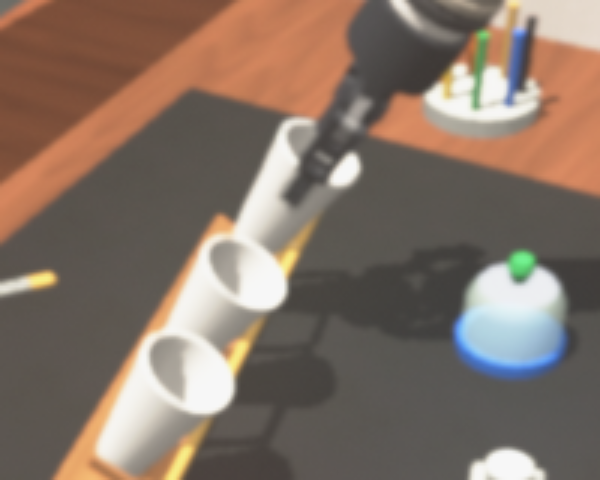

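Cup C weighs about 1.5 N, so it is a light one, and it kept its lean while lifted (rim at (320,150) in the crop). It goes back.

Call:
servo_tool(commands=[[0,0,0,4,0.8,-7,0.6],[0,0,0,8,1.6,-14,0.6],[0,0,0,12,2.4,-21,0.6],[0,0,0,16,3.2,-28,0.6],[0,0,0,19,3.8,-33,0.6]], force=40)

```text
clock: 4.03
tcp_pos: [0.6368, -0.221, 0.0914]
orientation: [-2.971, -0.3, -0.795]
contact_force: [-50.8, -1.5, 73.6]
grip_width: 0.064
gripper_force: 71.4
```

Call:
servo_tool(commands=[[0,0,0,1,0.2,-2,0.6],[0,0,0,1,0.2,-2,0.6]])

```text
clock: 4.2
tcp_pos: [0.6367, -0.2211, 0.0916]
orientation: [-2.971, -0.301, -0.795]
contact_force: [-19.7, 1.3, 25.9]
grip_width: 0.0642
gripper_force: 67.9
```

Call:
servo_tool(commands=[[0,0,0,-2,-0.4,3,0.3],[0,0,0,-2,-0.4,3,0.1],[0,0,0,-2,-0.4,3,0],[0,0,0,-2,-0.4,3,0],[0,0,0,-2,-0.4,3,0]])

```text
clock: 4.62
tcp_pos: [0.635, -0.2212, 0.0922]
orientation: [-2.971, -0.3, -0.794]
contact_force: [0.1, -0.7, -0.2]
grip_width: 0.0855
gripper_force: 0.0
```

Call:
servo_tool(commands=[[0,0,0,-8,-1.6,14,0],[0,0,0,-18,-3.6,31,0],[0,0,0,-28,-5.6,49,0],[0,0,0,-38,-7.6,66,0],[0,0,0,-50,-10,86,0]])

```text
clock: 5.03
tcp_pos: [0.5844, -0.231, 0.1787]
orientation: [-2.971, -0.3, -0.793]
contact_force: [-0.3, -0.2, -0.6]
grip_width: 0.0856
gripper_force: 0.0
```

```bash
python3 -c "
from h import *
todo(RIM['B']+.06*a,RT);todo(RIM['B']-.038*a,RT)
p,d=r.grab_frame('top');cv2.imwrite('pics/t2.png',cv2.resize(p[150:310,300:520],None,fx=3,fy=3))"
```

```text
t 5.0333 tcp [ 0.5844 -0.231   0.1787] shift mm [-19.6245 117.3073  -4.1419] turn deg [ 0.0118 -0.1129 -0.0002] F [-0.3297 -0.1535 -0.5731] w 0.08555723446960975 q [ 0.7382  0.3395 -0.366   2.0379 -0.4714  0.3913 -0.5498]
t 5.0333 tcp [ 0.5844 -0.231   0.1787] shift mm [ 28.385  127.1098 -89.0124] turn deg [ 0.0118 -0.1129 -0.0002] F [-0.3297 -0.1535 -0.5731] w 0.08555723446960975 q [ 0.7382  0.3395 -0.366   2.0379 -0.4714  0.3913 -0.5498]
```

View pics/t2.png

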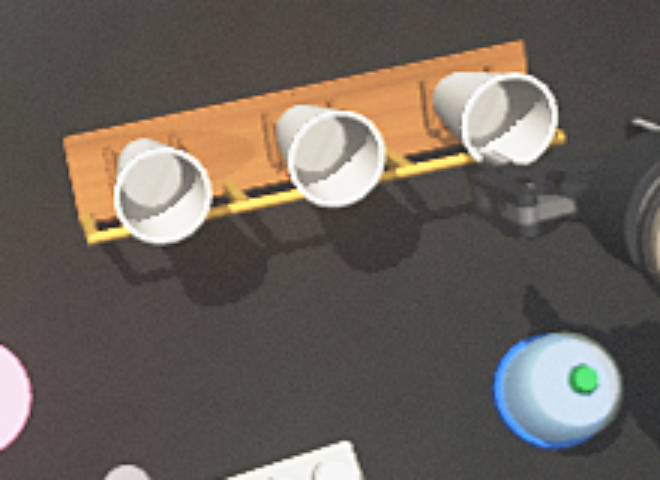

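Cup C is back in its seat (crop rim at (510,120)), like its neighbours. Next is cup B.

Call:
servo_tool(commands=[[0,0,0,-6,35,0,0],[0,0,0,-13,75,-2,0],[0,0,0,-20,117,-4,0],[0,0,0,-10,119,-22,0],[0,0,0,2,121,-42,0]], force=30)

```text
clock: 5.5
tcp_pos: [0.5873, -0.107, 0.1377]
orientation: [-2.97, -0.308, -0.798]
contact_force: [1.4, -0.6, -0.3]
grip_width: 0.085
gripper_force: 0.0
```

Call:
servo_tool(commands=[[0,0,0,10,2.5,-17,0],[0,0,0,20,4.5,-34,0],[0,0,0,26,6,-46,0],[0,0,0,26,6,-46,0],[0,0,0,26,6,-46,0.5]])

```text
clock: 5.92
tcp_pos: [0.6132, -0.104, 0.0893]
orientation: [-2.973, -0.301, -0.793]
contact_force: [-0.6, 0.6, -0.6]
grip_width: 0.0755
gripper_force: 0.0
```

Call:
servo_tool(commands=[[0,0,0,0,0,0,0.6],[0,0,0,0,0,0,0.6],[0,0,0,0,0,0,0.6],[0,0,0,0,0,0,0.6],[0,0,0,0,0,0,0.6]])

```text
clock: 6.33
tcp_pos: [0.6126, -0.1044, 0.0909]
orientation: [-2.971, -0.3, -0.794]
contact_force: [1.2, 0.8, -2.7]
grip_width: 0.0649
gripper_force: 34.2
```

```bash
python3 -c "
from h import *
todo(RIM['B']-.038*a,RT)"
```

```text
t 6.3333 tcp [ 0.6126 -0.1044  0.0909] shift mm [ 0.2178  0.5358 -1.2553] turn deg [ 0.0363 -0.0586  0.0338] F [ 1.2315  0.7664 -2.7166] w 0.06489307488815747 q [ 0.1869  0.4301 -0.0298  2.1691 -1.2844  0.1729  0.0315]
```

Call:
servo_tool(commands=[[0,0,0,-4,-0.8,7,0.6],[0,0,0,-8,-1.6,14,0.6],[0,0,0,-12,-2.4,21,0.6],[0,0,0,-16,-3.2,28,0.6],[0,0,0,-20,-4,35,0.6]], force=40)

```text
clock: 6.75
tcp_pos: [0.5918, -0.1089, 0.1259]
orientation: [-2.972, -0.299, -0.793]
contact_force: [-0.4, 0.4, -4.3]
grip_width: 0.065
gripper_force: 45.3
```

Call:
servo_tool(commands=[[0,0,0,0,0,0,0.6],[0,0,0,0,0,0,0.6],[0,0,0,0,0,0,0.6]])

```text
clock: 7.0
tcp_pos: [0.5927, -0.1084, 0.1255]
orientation: [-2.972, -0.3, -0.794]
contact_force: [-0.7, 0.0, -4.5]
grip_width: 0.0646
gripper_force: 45.4
```

Call:
servo_tool(commands=[[0,0,0,0,0,0,0.6],[0,0,0,0,0,0,0.6]])

```text
clock: 7.17
tcp_pos: [0.5928, -0.1084, 0.1253]
orientation: [-2.972, -0.299, -0.793]
contact_force: [-1.0, 0.7, -4.3]
grip_width: 0.0646
gripper_force: 45.4
```

```bash
python3 -c "
from h import *
o=r.get_obs();print(o['contact_force'],o['moment'],o['grip_width'],o['joints'],o['tcp_pos'])"
```

```text
[-0.9983  0.6919 -4.3486] [-0.1889  0.9797  0.0411] 0.06456694235486782 [ 0.0702  0.344   0.1268  2.1996 -1.1378  0.2516 -0.123 ] [ 0.5928 -0.1084  0.1253]
```

Cup B weighs about 4.4 N, so it is the heavy one. I'll carry it up and out, turning it upright.

Call:
servo_tool(commands=[[0,0,0,-10,-2,17,0.6],[0,0,0,-22,-4,38,0.6],[0,0,0,-34,-7,60,0.6],[0,0,0,-48,-9,84,0.6],[-0.6,2.9,0,-60,-9,110,0.6]], force=40)

```text
clock: 7.58
tcp_pos: [0.5335, -0.1172, 0.2289]
orientation: [-2.987, -0.3, -0.735]
contact_force: [-0.4, 1.7, -4.1]
grip_width: 0.0647
gripper_force: 46.4
```

Call:
servo_tool(commands=[[-0.8,4,0,-5,20,15,0.6],[-1.6,8,0,-10,45,25,0.6],[-2.4,12,0,-15,75,30,0.6],[-3.2,16,0,-20,105,30,0.6],[-4,20,0,-25,135,30,0.6]])

```text
clock: 8.0
tcp_pos: [0.5119, 0.0215, 0.261]
orientation: [-3.103, -0.317, -0.2]
contact_force: [1.1, 0.8, -4.3]
grip_width: 0.0647
gripper_force: 47.1
```

```bash
python3 -c "
from h import *
todo(np.array([.463,.277,.27]),RD)"
```

```text
t 8.0 tcp [0.5119 0.0215 0.261 ] shift mm [-48.8719 255.481    9.0277] turn deg [-1.6685  7.2061 -0.1091] F [ 1.1054  0.8267 -4.341 ] w 0.06470212126471613 q [-0.5078  0.1024  0.3804  2.0137 -0.0641  0.9052 -1.4628]
```

Call:
servo_tool(commands=[[-0.4,1.8,0,-6,30,2,0.6],[-0.8,3.6,0,-12,62,4,0.6],[-1.2,5.4,0,-18,95,6,0.6],[-1.6,7.2,0,-24,127,8,0.6],[-1.6,7.2,0,-31,160,9,0.6]])

```text
clock: 8.42
tcp_pos: [0.481, 0.181, 0.2683]
orientation: [-3.124, -0.317, -0.0]
contact_force: [0.9, 1.1, -3.9]
grip_width: 0.0648
gripper_force: 47.1
```

Call:
servo_tool(commands=[[0,0,0,-5,28,0,0.6],[0,0,0,-10,55,0,0.6],[0,0,0,-15,80,0,0.6],[0,0,0,-18,95,0,0.6],[0,0,0,-18,95,0,0.6]])

```text
clock: 8.83
tcp_pos: [0.4608, 0.2791, 0.2678]
orientation: [-3.12, -0.328, -0.0]
contact_force: [-0.1, -0.1, -3.3]
grip_width: 0.0646
gripper_force: 47.1
```

Call:
servo_tool(commands=[[0,0,0,0,0,0,0.6],[0,0,0,0,0,0,0.6],[0,0,0,0,0,0,0.6]])

```text
clock: 9.08
tcp_pos: [0.463, 0.2728, 0.2681]
orientation: [-3.124, -0.315, -0.001]
contact_force: [0.3, -0.4, -2.7]
grip_width: 0.0646
gripper_force: 47.1
```

```bash
python3 - <<'E'
from h import *
todo(np.array([.463,.277,.27]),RD)
ims=[]
for n in("side","top"):
    p,d=r.grab_frame(n);np.savez(n+"3.npz",p=p,d=d)
    ims.append(cv2.resize(p[150:390,190:400] if n=="side" else p[150:390,130:340],(390,446)))
cv2.imwrite("pics/st3.png",np.hstack(ims))
E
```

```text
t 9.0833 tcp [0.463  0.2728 0.2681] shift mm [0.0298 4.1836 1.8695] turn deg [-0.0867  0.0365  0.0334] F [ 0.2662 -0.4321 -2.6635] w 0.06459488322076477 q [-0.8249  0.2128  0.2076  1.8541 -0.0504  1.0782 -1.968 ]
```

View pics/st3.png

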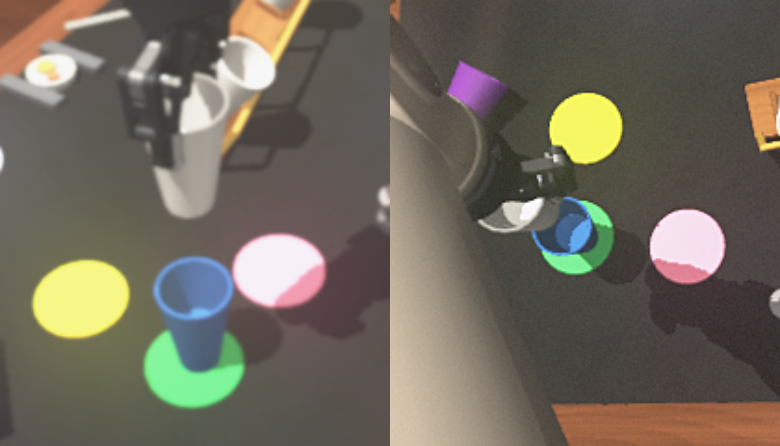

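The left half (side view) shows the cup hanging mouth up, foot near (190,215), and the pot rim at (194,287) below it. The right half (top view) is mostly hidden by the arm. Next I measure the cup's axis against the pot in the side view.

```bash
cat > ax.py <<'E'
from h import *
import sys
def axis(fn,zlo,zhi):
    from scipy.optimize import least_squares
    z=np.load(fn);p,d=z["p"],z["d"];C=cloud("side",d);C[d==0]=np.nan
    S=cv2.cvtColor(p,cv2.COLOR_BGR2HSV)[...,1];V=p.max(-1)
    o=r.get_obs();t=o["tcp_pos"]
    m=(S<70)&(V>90)&(np.hypot(C[...,0]-t[0],C[...,1]-t[1])<.06)&(C[...,2]>zlo)&(C[...,2]<zhi)
    m=cv2.erode(m.astype(np.uint8),np.ones((3,3)))>0
    Q=C[m];zb=Q[:,2].min()
    # cone: base centre (x,y,z0), slopes
    def f(v):
        c=v[:2]+np.outer(Q[:,2]-v[2],v[3:]);s=(Q[:,2]-v[2])
        return np.hypot(*(Q[:,:2]-c).T)-(.019+.14*s)
    v=least_squares(f,[t[0],t[1],zb,0,0],loss="soft_l1",f_scale=.001)
    print(len(Q),"foot",v.x[:3],"tilt",v.x[3:],"rms",np.sqrt((f(v.x)**2).mean()),"zmin",zb,"tcp",t)
E
python3 - <<'E'
from ax import *
axis("side3.npz",.18,.245)
axis("side3.npz",.18,.235)
z=np.load("side3.npz");C=cloud("side",z["d"]);C[z["d"]==0]=np.nan
Q=C[(np.hypot(C[...,0]-.463,C[...,1]-.277)<.045)&(C[...,2]>.096)&(C[...,2]<.112)];Q=Q[Q[:,2]>np.quantile(Q[:,2],.3)]
print(rob(Q[:,:2],.0315),np.median(Q[:,2]))
E
```

```text
352 foot [0.4638 0.2717 0.2063] tilt [-0.0084  0.0099] rms 0.0006140078308314909 zmin 0.20654944199212133 tcp [0.463  0.273  0.2683]
238 foot [0.4639 0.2716 0.2059] tilt [-0.0149  0.0136] rms 0.0006126465054962319 zmin 0.20654944199212133 tcp [0.463  0.273  0.2683]
[0.4628 0.2775] 0.10247917998285333
```

Call:
servo_tool(commands=[[0,0,0,-1,5.8,-5,0.6],[0,0,0,-1,5.8,-30,0.6],[0,0,0,-1,5.8,-55,0.6],[0,0,0,-1,5.8,-75,0.6],[0,0,0,-1,5.8,-80,0.6]])

```text
clock: 9.6
tcp_pos: [0.4596, 0.2788, 0.1849]
orientation: [3.124, 0.318, -0.006]
contact_force: [-0.3, -0.2, -4.2]
grip_width: 0.0648
gripper_force: 47.2
```

Call:
servo_tool(commands=[[0,0,0,0,0,0,0.6],[0,0,0,0,0,0,0.6],[0,0,0,0,0,0,0.6]])

```text
clock: 9.85
tcp_pos: [0.4626, 0.2806, 0.1897]
orientation: [-3.122, -0.317, -0.005]
contact_force: [0.6, -1.6, -3.2]
grip_width: 0.0647
gripper_force: 47.2
```

```bash
python3 - <<'E'
from ax import *
p,d=r.grab_frame("side");np.savez("side4.npz",p=p,d=d)
axis("side4.npz",.115,.165);axis("side4.npz",.115,.155)
todo(np.array([.463,.277,.115]),RD)
E
```

```text
238 foot [0.4634 0.2797 0.1277] tilt [-0.0142 -0.0022] rms 0.0005717046527628798 zmin 0.1280523117577439 tcp [0.4625 0.2806 0.1898]
154 foot [0.4634 0.2798 0.1286] tilt [-0.0236  0.0045] rms 0.0005468849181858436 zmin 0.1280523117577439 tcp [0.4625 0.2806 0.1898]
t 9.9 tcp [0.4625 0.2806 0.1898] shift mm [  0.4711  -3.5552 -74.8078] turn deg [-0.2203  0.1714 -0.0683] F [ 0.3395  0.6352 -4.3047] w 0.0647654014551899 q [-0.8192  0.3021  0.1933  1.9342 -0.0743  0.9073 -1.9571]
```

Call:
servo_tool(commands=[[0,0,0,-0.6,-2.3,-3,0.6],[0,0,0,-0.6,-2.3,-12,0.6],[0,0,0,-0.6,-2.3,-24,0.6],[0,0,0,-0.6,-2.3,-36,0.6],[0,0,0,-0.6,-2.3,-45,0.6]])

```text
clock: 10.32
tcp_pos: [0.4606, 0.2773, 0.1422]
orientation: [-3.124, -0.318, -0.001]
contact_force: [0.5, -1.2, -3.9]
grip_width: 0.0646
gripper_force: 47.2
```

Call:
servo_tool(commands=[[0,0,0,0,0,-5,0.6],[0,0,0,0,0,-10,0.6],[0,0,0,0,0,-15,0.6],[0,0,0,0,0,-15,0.6],[0,0,0,0,0,-15,0.6]])

```text
clock: 10.73
tcp_pos: [0.461, 0.2776, 0.1283]
orientation: [-3.124, -0.318, -0.002]
contact_force: [-0.1, -0.1, -4.3]
grip_width: 0.0648
gripper_force: 47.2
```

```bash
python3 - <<'E'
from ax import *
p,d=r.grab_frame("side");np.savez("side5.npz",p=p,d=d)
todo(np.array([.463,.277,.109]),RD)
C=cloud("side",d);C[d==0]=np.nan;H,S,V=cv2.split(cv2.cvtColor(p,cv2.COLOR_BGR2HSV))
b=(H>95)&(H<130)&(S>90)
Q=C[(np.hypot(C[...,0]-.463,C[...,1]-.277)<.05)&(C[...,2]>.094)&(C[...,2]<.108)&b];print(len(Q),rob(Q[:,:2],.0325),np.quantile(Q[:,2],[.05,.95]))
cv2.imwrite("pics/s5.png",cv2.resize(p[200:380,220:380],None,fx=3,fy=3))
E
```

```text
t 10.7833 tcp [0.4612 0.2777 0.1286] shift mm [  1.7918  -0.7141 -19.5886] turn deg [-0.1349  0.0689 -0.0701] F [-0.6495  0.2979 -2.8753] w 0.0651096810899235 q [-0.8027  0.3818  0.1799  1.9889 -0.097   0.7765 -1.9345]
80 [0.4619 0.2761] [0.0959 0.1042]
```

View pics/s5.png

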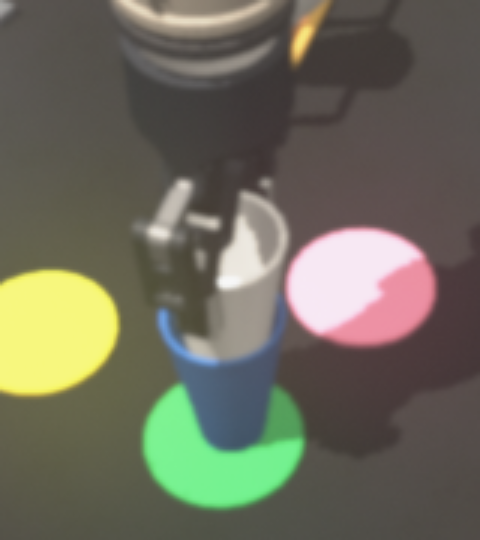

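The cup's foot is inside the pot, the cup rim centred over the pot rim (centre about (223,320)), with the pot still upright on its mat.

Call:
servo_tool(commands=[[0,0,0,1,0,-3,0.6],[0,0,0,1,0,-6,0.6],[0,0,0,1,0,-9,0.6],[0,0,0,1,0,-11,0.6],[0,0,0,1,0,-13,0.6]])

```text
clock: 11.2
tcp_pos: [0.4619, 0.2775, 0.115]
orientation: [-3.124, -0.318, -0.001]
contact_force: [-0.1, 0.4, -3.1]
grip_width: 0.0643
gripper_force: 47.2
```

Call:
servo_tool(commands=[[0,0,0,0,0,-1,0.6],[0,0,0,0,0,-2,0.6],[0,0,0,0,0,-3,0.6],[0,0,0,0,0,-3,0.6]])

```text
clock: 11.53
tcp_pos: [0.4619, 0.2775, 0.1122]
orientation: [-3.124, -0.318, -0.001]
contact_force: [-0.4, -0.2, -4.4]
grip_width: 0.0646
gripper_force: 47.2
```

Call:
servo_tool(commands=[[0,0,0,0,0,-1,0.6],[0,0,0,0,0,-2,0.6],[0,0,0,0,0,-2,0.6]])

```text
clock: 11.78
tcp_pos: [0.4619, 0.2775, 0.1102]
orientation: [-3.124, -0.318, -0.001]
contact_force: [0.5, -0.6, -3.8]
grip_width: 0.0646
gripper_force: 47.2
```

Call:
servo_tool(commands=[[0,0,0,0,0,-0.5,0.6],[0,0,0,0,0,-1,0.6],[0,0,0,0,0,-1,0.6]])

```text
clock: 12.03
tcp_pos: [0.4625, 0.2777, 0.1097]
orientation: [-3.123, -0.318, -0.003]
contact_force: [0.4, 0.6, -1.0]
grip_width: 0.0646
gripper_force: 47.4
```

Call:
servo_tool(commands=[[0,0,0,0,0,-0.5,0.6],[0,0,0,0,0,-1,0.6],[0,0,0,0,0,-1,0.6]])

```text
clock: 12.28
tcp_pos: [0.4631, 0.2779, 0.1095]
orientation: [-3.123, -0.317, -0.005]
contact_force: [-0.9, -1.4, 7.6]
grip_width: 0.0646
gripper_force: 47.7
```

Call:
servo_tool(commands=[[0,0,0,0,0,-0.5,0.6],[0,0,0,0,0,-0.5,0.6]])

```text
clock: 12.45
tcp_pos: [0.4635, 0.278, 0.1095]
orientation: [-3.122, -0.317, -0.006]
contact_force: [-1.2, -2.0, 11.0]
grip_width: 0.0642
gripper_force: 47.8
```

The wrist force turned to +11 N at TCP z 0.1095, within a millimetre of the expected seated height, so the cup is on the pot floor. Letting go and backing straight up.

Call:
servo_tool(commands=[[0,0,0,0,0,1,0.4],[0,0,0,0,0,1,0.2],[0,0,0,0,0,1,0],[0,0,0,0,0,1,0],[0,0,0,0,0,1,0]], force=20)

```text
clock: 12.87
tcp_pos: [0.4619, 0.2777, 0.1087]
orientation: [-3.124, -0.318, -0.001]
contact_force: [0.4, -0.4, 0.5]
grip_width: 0.0852
gripper_force: 0.0
```

Call:
servo_tool(commands=[[0,0,0,0,0,8,0],[0,0,0,0,0,20,0],[0,0,0,0,0,40,0],[0,0,0,0,0,70,0],[0,0,0,0,0,105,0]])

```text
clock: 13.28
tcp_pos: [0.461, 0.2768, 0.2141]
orientation: [-3.125, -0.318, 0.003]
contact_force: [1.4, 0.4, 0.2]
grip_width: 0.0854
gripper_force: 0.0
```

Call:
servo_tool(commands=[[0,0,0,0,-25,20,0],[0,0,0,0,-60,30,0],[0,0,0,0,-100,30,0],[0,0,0,0,-140,30,0],[0,0,0,0,-140,30,0]])

```text
clock: 13.7
tcp_pos: [0.462, 0.1291, 0.2447]
orientation: [3.127, 0.302, 0.002]
contact_force: [-0.1, -0.5, -0.5]
grip_width: 0.0855
gripper_force: 0.0
```

```bash
python3 - <<'E'
from ax import *
o=r.get_obs();print(o["clock"],o["tcp_pos"],o["contact_force"])
ims=[]
for n in("side","top"):
    p,d=r.grab_frame(n);C=cloud(n,d);C[d==0]=np.nan
    H,S,V=cv2.split(cv2.cvtColor(p,cv2.COLOR_BGR2HSV));near=np.hypot(C[...,0]-.463,C[...,1]-.277)<.05
    Q=C[near&(C[...,2]>.135)&(C[...,2]<.16)]
    if len(Q)>20:
        t=np.quantile(Q[:,2],.95);Q=Q[Q[:,2]>t-.004];print(n,"cup rim",len(Q),rob(Q[:,:2],.0315),t,Ro.from_euler("x",0) and np.linalg.lstsq(np.c_[Q[:,:2]-Q[:,:2].mean(0),np.ones(len(Q))],Q[:,2],rcond=None)[0])
    Q=C[near&(C[...,2]>.094)&(C[...,2]<.11)&(H>95)&(H<130)&(S>90)];print(n,"pot",len(Q),rob(Q[:,:2],.0325))
    for s,k in (("A",0),("B",0),("C",0)):
        Q=C[np.linalg.norm(C-RIM[s],axis=-1)<.045];t=Q@a if len(Q) else []
        if len(Q)>80:
            top=np.quantile(t,.985);R=Q[t>top-.005];b=np.cross(yr,a);c=rob(np.c_[R@b,R@yr],.0315);print(n,s,len(R),c[0]*b+c[1]*yr+top*a)
    ims.append(cv2.resize(p[90:390,200:480] if n=="side" else p[150:390,180:500],(390,420)))
cv2.imwrite("pics/end.png",np.hstack(ims))
E
```

```text
13.7 [0.462  0.1291 0.2447] [-0.0778 -0.5408 -0.5459]
side cup rim 275 [0.4623 0.2772] 0.14604948170010648 [-0.0017  0.0036  0.1445]
side pot 105 [0.4632 0.276 ]
side A 95 [0.5694 0.0096 0.1212]
top cup rim 45 [0.4638 0.2758] 0.1482025546842623 [-0.0069  0.0003  0.1465]h.py:24: RuntimeWarning: Mean of empty slice.
  return least_squares(f,xy.mean(0),loss="soft_l1",f_scale=th/3).x
  ret = um.true_divide(
Traceback (most recent call last):
  File "h.py", line 24, in rob
    return least_squares(f,xy.mean(0),loss="soft_l1",f_scale=th/3).x
           ~~~~~~~~~~~~~^^^^^^^^^^^^^^^^^^^^^^^^^^^^^^^^^^^^^^^^^^
ValueError: Initial guess is outside of provided bounds
```

```bash
python3 - <<'E'
from h import *
for n in("side","top"):
    p,d=r.grab_frame(n);C=cloud(n,d);C[d==0]=np.nan
    for s in "AC":
        Q=C[np.linalg.norm(C-RIM[s],axis=-1)<.045]
        if len(Q)>80:
            t=Q@a;top=np.quantile(t,.985);R=Q[t>top-.005];b=np.cross(yr,a);c=rob(np.c_[R@b,R@yr],.0315);print(n,s,len(R),c[0]*b+c[1]*yr+top*a)
    if n=="side":cv2.imwrite("pics/end.png",p[90:390,200:480])
    else:cv2.imwrite("pics/endt.png",p)
E
```

```text
side A 82 [0.5694 0.0094 0.1212]
side C 31 [ 0.6168 -0.2244  0.1225]
top A 161 [0.5711 0.0094 0.1247]
top C 163 [ 0.619  -0.225   0.1248]
```

View pics/end.png

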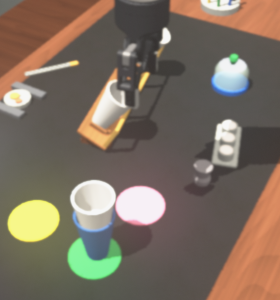

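The cup stands seated and upright in the pot at (95,215), with the pot on its mat at (95,257). Cups A and C measure within 1 mm of where they started, and the bystanders are untouched.

```bash
python3 -c "
from bench import r
print(r.hand_in())"
```

```text
the job is handed in; nothing more can be done
None
```

I handed in the job with the heavy cup (the middle one, about 4.4 N) lowered onto the pot's floor before release, the pot upright on its mat, one light cup back in its seat, the other never lifted because the heavy one was already found, and the dome, loupe and oil stand untouched; the hand-in gave no score.

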